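# Hang a sample coupling on the inspection rail

### The arm

A 6-joint arm with a two-finger parallel gripper is mounted at the origin on the work surface. World frame = base frame: x ahead of the robot, y to its left, z up, the work surface at z = 0. Lengths are in m, angles in rad, forces in N, time in s.
With the tool pointing down it reaches from about 0.35 to 0.775 m from the base axis. Payload 5.5 kg.
Tool frame: the origin (TCP) lies midway between the tips of the shut fingers; the grasp point (between the pads) lies 19 mm behind it; z points along the fingers, y is the line along which they close (so a half turn about z gives the same grasp; the last joint's range is limited). The gripper opens to 85 mm and grips with 20 to 120 N. Pads are 22 mm wide; open, the fingers measure 114 mm over their backs; the gripper's body (76 mm by 85 mm) begins 54 mm behind the grasp point. The pads swing forward as they close: fully open they stand 13 mm farther back than shut.
Start: joints at [-1.259, 0.313, 0.046, 1.304, 0, 1.431], TCP at [0.251, -0.517, 0.231] pointing down, gripper open.
Joint ranges: [-2.76, 2.76], [-0.86, 1.69], [-1.03, 1.26], [-2.2, 2.34], [-1.47, 1.5], [-3.14, 3.14]. Speed limits (rad/s): [2.57, 2.57, 3.14, 3.14, 3.14, 3.14].

### API

Orientations are given as a unit quaternion [w, x, y, z].
In Python, from workcell import env gives the robot as it stands.
- The arm moves only by the tool move_arm, never from a script. Its argument "targets" is a list of rows, each a list of 3 entries, a list of its own where there are three numbers: the shift along the tool's x, y, z in mm, then the turn, a rotation vector about the tool's x, y, z in units of 10 degrees (1.0 is 10 degrees), then the closure, from -1 (fully open) to 1 (shut). In form: [[[dx, dy, dz], [ax, ay, az], gripper], ...]. A call has 1 to 5 rows; each row is the pose to reach, as a shift and turn from the pose commanded when the call began, along the tool's axes at that moment; what a row does not reach only later rows make up. A row lasts 1/8 s, in which the tool goes at most 62.5 mm and 10.7 degrees, less where a joint would pass 70% of its speed; a pose out of reach is approached as far as the arm can. A call with a gripper value outside its range is refused whole. The fingers move at their own pace and stop on an object; "squeeze" is the grip in N (left out, the last holds). Time passes only in rows, so rows that repeat a pose let the fingers close. It gives the time, the measured TCP pose, the force, the opening and the grip force at its end, in the units of the state.
- env.get_state(): the state, without advancing time (a new reading comes with each control period).
- env.read_camera(name): name is "scene" or "top" or "wrist"; returns a dict with "pixels" (420x560x3 uint8, red, green, blue), "fovy" (degrees; the focal length in pixels is half the picture's height over the tangent of half this angle, whatever the lens; pixels are square), "cx", "cy" (the principal point, pixels), "extrinsics" (4x4, takes a point from world to camera coordinates); the wrist camera has in their place "mount" (4x4, takes a point from camera to tool coordinates, whose origin is the TCP and whose axes are the flange's). Camera axes: x right, y up, looking along -z (the intrinsics and any distortion apply to the point x, -y, -z); pixel columns grow to the right and rows downward; lengths in m; the calibration is good to about 2 mm. A picture is of the moment at which its call begins: read the wrist's pose just before it. There is no depth.
- env.hand_in(): hands the job in; it is judged then, once.
Trained networks look in a picture, given as the dict that the camera call returned (one of the last four; its "shot" number tells which), for a name from the list of things; names that differ only in an ending like _2 or _b are one class to them, and where a whole thing is asked for, a point or a joint stands for the part that bears it (a point fixed in the world has none). Each returns a list of dicts, best first, with "confidence" (0 to 1); they miss things now and then, are a little off and sometimes report something else, mostly with a low value. They report only what shows in the picture. A call takes as long as a camera call.
- env.spot_in(thing, picture): "centre" ([x, y, z] in m, in world coordinates, good to about 4 mm: the middle of the surface that is visible of it).
- env.regions_of(thing, picture): "mask" (420x560 bool, what is visible of it).
- env.landmark_of(thing, picture): "centre" ([x, y, z] in m, in world coordinates, good to about 4 mm: a listed point, or the origin of a listed thing).
The state is a dict: "clock": time; "joint_pos": joint angles; "qvel": joint speeds; "tau": joint torques, N m; "tcp_pos": TCP position; "orientation": TCP orientation; "wrist_force": force on the tool from outside, world axes, zero at the start; "ft_torque": the same for the moment, N m; "finger_gap": finger opening in m; "grip_force": force on a finger pad.
Only numpy, scipy, OpenCV 4.12 (cv2) and the standard library are available. Lean on these libraries where they do the work, as an engineer would, in place of code of your own. Each camera call takes 0.05 s, during which the arm holds its last target. There are 200 camera calls.

### The job

Take the blue hanger with the brass sample coupling by its yellow tab, bring its white runner into the open end of the aluminium rail and slide it along, past the spring catch, until it is fully home against the rubber buffer inside; press it there with about 10 N for a moment, then let go and leave it hanging, no longer swinging hard. Work gently: do not force or drop the hanger in the rail, never push it against the stop with 16 N or more, and leave the red case, the scale and the two loose fittings where they are.

Things in the scene. Friction and masses are not known exactly. Their poses are not given: they have to be found in the camera images.
- hanger: Loose hanger, 0.25 to 0.5 kg, 180 mm tall, standing on the bench on its brass coupling (foot disc 50 mm across, 8 mm high; body 32 mm across to 40 mm, neck to 54 mm). Origin: centre of the foot's underside; z up, x the sliding direction. From below, at x = y = 0: coupling, blue crossbar, steel neck (10 mm along x, 6 mm along y), white runner, gap, blue top bar, yellow tab.
- arm (a point): Middle of the upright of the hanger's blue C-arm, at hanger y = 34 mm, z = 98 mm. C-arm 16 mm wide along x: crossbar at z 60 to 68 mm and top bar at z 128 to 136 mm, both from y -12 to 38 mm; upright y 30 to 38 mm. On the rail, the upright runs outside on the rail's +y side, the crossbar below it, the top bar above it.
- runner (a point): Centre of the white bullet-shaped runner, 92 mm above the foot's underside: axis along hanger x, 40 mm long, 20 mm across in its middle 20 mm, both ends tapering over 10 mm to 8 mm across. Axes as the hanger.
- tab (a point): Grip point in the middle of the yellow tab, 163 mm above the foot's underside, 17 mm below the tab's top. Axes as the hanger.
- rail: Fixed aluminium rail, 240 mm long along its x axis. Origin on the bench under its middle. Outside 31 mm wide, inside 23 mm wide and 21 mm high, 10 mm slot in the underside, walls 4 mm; underside 129 mm, roof top 158.5 mm above the bench. Two posts on the -y side (y -53 to -71 mm), no higher than the roof top. Open at the -x end (yellow mark on the +y wall); hangers slide in along +x.
- rail_mouth (a point): Centre of the rail's open end, 142 mm above the bench, at the height where the runner's centre lies when it rests on the slot's edges (it can be lifted 2.5 mm before it touches the roof, and moved 1.5 mm to either side). Axes as the rail.
- case: Bystander: red tool case with clear lid, 150 x 45 x 32 mm. Origin under its centre.
- scale: Bystander: white pocket scale, 130 x 100 x 21 mm. Origin under its centre.
- fitting_a: Bystander: steel fitting, 32 mm across the foot, 45 mm high. Origin under its centre.
- fitting_b: Bystander: brass fitting, 32 mm across the foot, 45 mm high. Origin under its centre.
- roller (a point): The rail's spring catch, under a small dark housing that rises 10 mm above the roof: a 12 mm roller across the roof inside, 60 mm inside the open end, reaching 3 mm below the top of a resting runner, sprung. The runner meets it with its nose and pushes past with up to about 6 N; beyond it the rail is free as far as the buffer.
- stop: Red stop plate clamped on top of the rail (40 mm long, 9 mm above the roof with its screw head); its place along the rail changes. It carries a rubber buffer inside the rail, hidden from view (springy, about 8 N per mm, 6 mm travel). Origin on the bench under the plate's centre; axes as the rail.
- clamp (a point): Point in the rail under the middle of the red stop plate, at runner height (142 mm above the bench). The buffer sits on an inner screw that is set differently each time: when home, the runner's centre lies anywhere from 22 mm before to 22 mm beyond this point along the rail's x, so the buffer has to be felt for.

How it is judged:
By the outcome, as a careful person would: the job done as asked, in the order asked, and still so for the second after the job is handed in, with the robot touching nothing.
It also fails if it takes over 72 s, if anything falls off the work surface, if the arm or the gripper's body presses on something with over 40 N, if the wrist force passes 120 N, or if a joint passes its speed limit or range.

## Working session

There is one attempt and no reset: what is moved stays moved. The work goes in short steps, Python scripts to look and compute and a tool call to move; the robot and the scene stay as the last step left them, time stands still between calls to the robot, and variables do not carry over. Pictures are saved under pics/ and viewed, at most 10 in all, crops included, and the job is handed in when it is done.

Besides the shell and the picture viewer there is one more tool, called as a command line: name --argument value ..., lists and objects as JSON in quotes. move_arm: Moves the arm, as the interface text tells. Its arguments: {"type":"object","properties":{"targets":{"type":"array","items":{"type":"array"}},"squeeze":{"type":"number"}},"required":["targets"]}

```bash
mkdir -p pics
cat > h.py <<'E'
import numpy as np,cv2
from scipy.spatial.transform import Rotation as R
from workcell import env
def st():
    s=env.get_state();q=s["orientation"];return s,np.array(s["tcp_pos"]),R.from_quat([q[1],q[2],q[3],q[0]])
def save(p,n): cv2.imwrite(f"pics/{n}.png",p["pixels"][:,:,::-1])
def best(l): return [(np.round(d["centre"],4).tolist(),round(d["confidence"],2)) for d in l[:2]]
E
python3 - <<'E'
from h import *
s,p,r=st();print(s["clock"],p,s["orientation"],s["finger_gap"])
print(r.as_matrix().round(3))
for c in ["scene","top"]:
    pic=env.read_camera(c);save(pic,c+"0")
    print(c,pic["fovy"],pic["cx"],pic["cy"],[k for k in pic],np.round(pic["extrinsics"],3).tolist())
    for t in ["hanger","arm","runner","tab","rail","rail_mouth","roller","stop","clamp","case","scale","fitting_a"]:
        print(t,best(env.landmark_of(t,pic)), best(env.spot_in(t,pic)) if t in("tab","arm","stop") else "")
pic=env.read_camera("wrist");save(pic,"w0");print(np.round(pic["mount"],4).tolist(),[ (k,v) for k,v in pic.items() if k not in("pixels","mount")])
print(env.get_state()["clock"])
E
python3 -c "
import cv2,numpy as np
a=[cv2.imread('pics/%s.png'%n) for n in('scene0','top0')]
cv2.imwrite('pics/a.png',cv2.resize(np.vstack(a),(400,600)))"
```

```text
0.0 [ 0.25086761 -0.51682855  0.23043086] [-8.82407829e-04  9.74595910e-01  2.23968815e-01 -6.20240754e-05] 0.08573406738996167
[[ 0.9    0.437 -0.001]
 [ 0.437 -0.9    0.002]
 [ 0.    -0.002 -1.   ]]
scene 54.54016611008028 283.7453174736403 213.14764898064456 ['pixels', 'fovy', 'cx', 'cy', 'extrinsics', 'shot'] [[-0.076, 0.997, -0.024, 0.079], [-0.538, -0.021, 0.843, 0.193], [0.839, 0.077, 0.538, -1.35], [0.0, 0.0, 0.0, 1.0]]
hanger [([0.5034, -0.2525, 0.0016], 0.92)] 
arm [([0.473, -0.2461, 0.0996], 0.68)] [([0.5143, -0.2502, 0.0844], 0.85)]
runner [([0.5094, -0.2564, 0.0902], 0.67)] 
tab [([0.5048, -0.2565, 0.1698], 0.56)] [([0.514, -0.2515, 0.0894], 0.87)]
rail [([0.5887, 0.0707, 0.0015], 0.67), ([0.5996, 0.0155, 0.159], 0.6)] 
rail_mouth [([0.6149, -0.043, 0.1401], 0.57)] 
roller [([0.5979, 0.0139, 0.1597], 0.84), ([0.4365, -0.0407, 0.0008], 0.48)] 
stop [] [([0.5855, 0.1169, 0.1605], 0.47)]
clamp [([0.577, 0.1139, 0.1397], 0.66)] 
case [([0.4361, -0.0409, 0.0006], 0.65)] 
scale [([0.4132, 0.2882, 0.0056], 0.92)] 
fitting_a [([0.6695, -0.1645, -0.0016], 0.74), ([0.5787, 0.1126,
[... 497 characters left out ...]
.2491, 0.1007], 0.58)]
rail [([0.5861, 0.0734, 0.0003], 0.65)] 
rail_mouth [([0.6127, -0.0407, 0.1444], 0.75)] 
roller [([0.6035, 0.0184, 0.156], 0.59)] 
stop [] [([0.5747, 0.1149, 0.162], 0.7)]
clamp [([0.5755, 0.1115, 0.1421], 0.76)] 
case [([0.4379, -0.0379, -0.0022], 0.84), ([0.5085, -0.258, -0.0026], 0.32)] 
scale [([0.4127, 0.2891, -0.0029], 0.71), ([0.6656, -0.1674, -0.0017], 0.5)] 
fitting_a [([0.4732, -0.2479, 0.0989], 0.54), ([0.5053, -0.2589, 0.1618], 0.16)] 
[[-0.0004, 0.9539, 0.3002, 0.0777], [1.0, 0.0005, -0.0004, 0.0], [-0.0005, 0.3002, -0.9539, -0.1428], [0.0, 0.0, 0.0, 1.0]] [('fovy', 68.25883493602112), ('cx', 283.1919547854081), ('cy', 212.7655411728333), ('shot', 3)]
1.65
```

View pics/scene0.png

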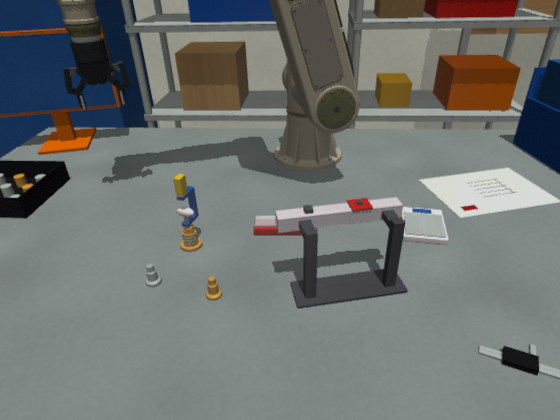

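View pics/top0.png

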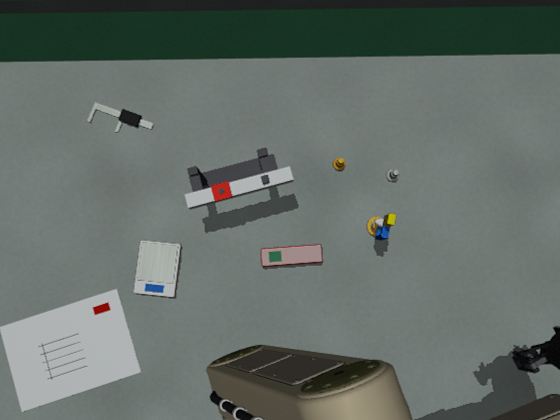

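The scene view shows the hanger at about (188,215) with its yellow tab on top at (181,186). The rail runs from the housing at (308,208) to the red stop at (360,204). In the top view the tab is at (391,219), the open rail end is on the right at (292,174) and the stop is at (222,191). I'll move the wrist camera over the hanger for a closer look.

move_arm --targets '[[[340,-124,-60],[0,0,-5],-1],[[340,-124,-60],[0,0,-5],-1],[[340,-124,-60],[0,0,-5],-1],[[340,-124,-60],[0,0,-5],-1],[[340,-124,-60],[0,0,-5],-1]]'

```text
clock: 2.28
tcp_pos: [0.4667, -0.2944, 0.283]
orientation: [0.0, 0.787, 0.617, 0.0]
wrist_force: [0.8, -0.7, -0.3]
finger_gap: 0.0856
grip_force: 0.0
```

```bash
cat >> h.py <<'E'
def to(x,y,z,yaw):
    "shift (mm) and turn (10 deg) for a downward tool whose tool-x has world yaw (deg)"
    s,p,r=st();c,sn=np.cos(np.radians(yaw)),np.sin(np.radians(yaw))
    T=R.from_matrix(np.array([[c,sn,0],[sn,-c,0],[0,0,-1]]))
    print("t",round(s["clock"],2),"p",p.round(4),"shift",(r.inv().apply(np.array([x,y,z])-p)*1e3).round(1),"turn",(np.degrees((r.inv()*T).as_rotvec())/10).round(2),"F",np.round(s["wrist_force"],1),"q",np.round(s["joint_pos"],2))
E
python3 -c "
from h import *
to(.49,-.252,.28,165)"
```

```text
t 2.27 p [ 0.4667 -0.2944  0.283 ] shift [46.7 12.5  3. ] turn [ 0.    0.01 -8.89] F [ 0.8 -0.7 -0.3] q [-0.71  0.26  0.1   1.41 -0.    1.1 ]
```

move_arm --targets '[[[30,5,0],[0,0,-5],-1],[[30,5,0],[0,0,-5],-1],[[30,5,0],[0,0,-5],-1],[[30,5,0],[0,0,-5],-1],[[30,5,0],[0,0,-5],-1]]'

```text
clock: 2.9
tcp_pos: [0.4777, -0.2679, 0.2824]
orientation: [0.0, 0.453, 0.892, -0.0]
wrist_force: [-0.1, 0.4, -0.8]
finger_gap: 0.0854
grip_force: 0.0
```

move_arm --targets '[[[0,0,0],[0,0,-3.9],-1],[[0,0,0],[0,0,-3.9],-1],[[0,0,0],[0,0,-3.9],-1],[[0,0,0],[0,0,-3.9],-1],[[0,0,0],[0,0,-3.9],-1]]'

```text
clock: 3.52
tcp_pos: [0.4777, -0.268, 0.2824]
orientation: [0.0, 0.132, 0.991, -0.0]
wrist_force: [-0.1, 0.3, -0.2]
finger_gap: 0.0852
grip_force: 0.0
```

```bash
cat >> h.py <<'E'
def wcam():
    s,p,r=st();pic=env.read_camera("wrist");M=np.array(pic["mount"])
    W=np.eye(4);W[:3,:3]=r.as_matrix();W[:3,3]=p
    C=W@M; f=210/np.tan(np.radians(pic["fovy"]/2))
    return pic,C,f
def proj(C,f,pic,X):
    c=np.linalg.inv(C)@np.append(X,1);return np.array([pic["cx"]+f*c[0]/-c[2],pic["cy"]+f*c[1]/c[2]])
def back(C,f,pic,uv,z):
    d=C[:3,:3]@np.array([(uv[0]-pic["cx"])/f,-(uv[1]-pic["cy"])/f,-1]);return C[:3,3]+d*(z-C[2,3])/d[2]
E
python3 - <<'E'
from h import *
to(.505,-.2555,.28,165)
pic,C,f=wcam();save(pic,"w1")
for t in ["hanger","arm","runner","tab"]: print(t,best(env.landmark_of(t,pic)))
hsv=cv2.cvtColor(pic["pixels"],cv2.COLOR_RGB2HSV)
m=cv2.inRange(hsv,(22,150,120),(34,255,255));n,l,S,c=cv2.connectedComponentsWithStats(m);print([(S[i],c[i].round(1)) for i in range(1,n) if S[i][4]>60])
np.savez("w1.npz",C=C,f=f,c=[pic["cx"],pic["cy"]])
E
```

```text
t 3.52 p [ 0.4777 -0.268   0.2824] shift [-23.1  19.2   2.4] turn [-0.    0.   -0.02] F [-0.1  0.3 -0.2] q [-0.66  0.25  0.09  1.41 -0.   -0.39]
hanger [([0.5038, -0.2512, 0.0001], 0.89)]
arm [([0.4709, -0.2452, 0.0952], 0.59)]
runner [([0.5089, -0.2585, 0.0937], 0.57)]
tab [([0.5109, -0.2545, 0.1628], 0.72)]
[(array([298, 227,  18,  25, 441], dtype=int32), array([306.6, 239. ]))]
```

View pics/w1.png

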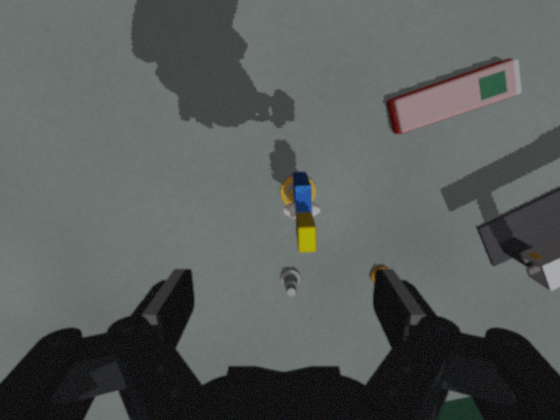

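The wrist view shows the yellow tab at (307,239) and the blue top bar running up to (302,178). So the closing line matches the hanger's x axis to within a few degrees. Next I centre over the tab and look again from a second place.

move_arm --targets '[[[-26,18,35],[0,0,0],-1],[[-26,18,35],[0,0,0],-1],[[-26,18,35],[0,0,0],-1]]'

```text
clock: 4.15
tcp_pos: [0.5071, -0.2573, 0.2477]
orientation: [-0.0, 0.132, 0.991, -0.0]
wrist_force: [0.0, -0.5, 0.1]
finger_gap: 0.0854
grip_force: 0.0
```

Run:
```python
from h import *
pic,C,f=wcam();save(pic,"w2")
for t in ["hanger","arm","runner","tab"]: print(t,best(env.landmark_of(t,pic)))
hsv=cv2.cvtColor(pic["pixels"],cv2.COLOR_RGB2HSV)
# bright (top face) yellow and blue contours, rectangles
w=np.load("w1.npz")
for im,CC in((cv2.imread("pics/w1.png")[:,:,::-1],w["C"]),(pic["pixels"],C)):
    h=cv2.cvtColor(np.ascontiguousarray(im),cv2.COLOR_RGB2HSV)
    for nm,lo,hi,z in(("yel",(22,150,90),(34,255,255),.18),("blue",(105,130,60),(125,255,255),.136)):
        m=cv2.inRange(h,lo,hi);n,l,S,c=cv2.connectedComponentsWithStats(m);i=1+np.argmax(S[1:,4])
        ys,xs=np.nonzero(l==i);rect=cv2.minAreaRect(np.c_[xs,ys].astype(np.float32));b=cv2.boxPoints(rect)
        print(nm,S[i],np.round(rect[0],1),b.round(0).tolist(),[back(CC,f,pic,q,z)[:2].round(4).tolist() for q in b])
    a=h[200:260,285:330,2]
a=cv2.resize(np.ascontiguousarray(pic["pixels"][100:300,200:400,::-1]),(600,600),interpolation=cv2.INTER_NEAREST);cv2.imwrite("pics/w2c.png",a)
to(.506,-.2555,.148,165)
```

```text
hanger [([0.5069, -0.2516, 0.001], 0.94)]
arm [([0.4739, -0.2465, 0.0989], 0.7)]
runner [([0.5068, -0.255, 0.0904], 0.63)]
tab [([0.5079, -0.2513, 0.1612], 0.71), ([0.5081, -0.2549, 0.0923], 0.58)]
yel [297 226  19  26 463] [306.  238.5] [[297.0, 226.0], [315.0, 226.0], [315.0, 251.0], [297.0, 251.0]] [[0.4933, -0.2597], [0.4973, -0.2451], [0.5196, -0.2505], [0.5155, -0.2655]]
blue [294 184  17  28 435] [302.  197.5] [[294.0, 184.0], [310.0, 184.0], [310.0, 211.0], [294.0, 211.0]] [[0.4674, -0.2541], [0.4714, -0.2394], [0.4976, -0.2458], [0.4934, -0.2609]]
yel [276 209  22  31 643] [286.5 224. ] [[276.0, 209.0], [297.0, 209.0], [297.0, 239.0], [276.0, 239.0]] [[0.4937, -0.2586], [0.4976, -0.2442], [0.5199, -0.2499], [0.5158, -0.2647]]
blue [275 163  20  32 552] [284.7 178.5] [[275.0, 163.0], [292.0, 162.0], [294.0, 194.0], [277.0, 195.0]] [[0.4682, -0.2535], [0.4711, -0.2393], [0.4976, -0.2444], [0.4946, -0.2591]]
t 4.4 p [ 0.5074 -0.2579  0.2485] shift [  2.1   2.  100.5] turn [-0.    0.01 -0.02] F [ 0.2 -0.7 -0.2] q [-0.61  0.3   0.06  1.34 -0.   -0.35]
```

View pics/w2c.png

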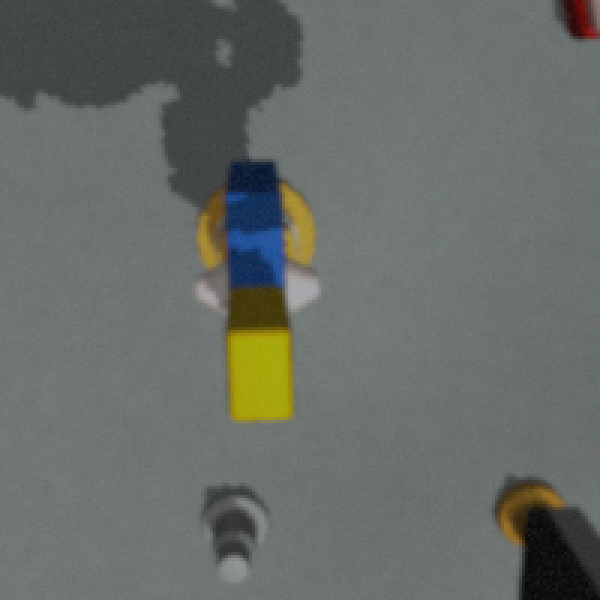

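The crop shows the tab's top face centred at full-image (287,225), about 15 mm wide along the closing line and 22 mm deep. Both views agree at z = 0.18. I'll go down and grasp.

move_arm --targets '[[[2,3,50],[0,0,0],-1],[[2,3,80],[0,0,0],-1],[[2,3,101],[0,0,0],-1],[[2,3,101],[0,0,0],-1],[[2,3,101],[0,0,0],-1]]' --squeeze 60

```text
clock: 5.03
tcp_pos: [0.5068, -0.2545, 0.1477]
orientation: [0.001, 0.132, 0.991, -0.0]
wrist_force: [-0.4, -0.1, 0.1]
finger_gap: 0.0857
grip_force: 0.0
```

move_arm --targets '[[[0,0,0],[0,0,0],1],[[0,0,0],[0,0,0],1],[[0,0,0],[0,0,0],1],[[0,0,0],[0,0,0],1],[[0,0,0],[0,0,0],1]]' --squeeze 60

```text
clock: 5.65
tcp_pos: [0.5064, -0.2543, 0.1467]
orientation: [0.0, 0.132, 0.991, -0.0]
wrist_force: [-0.6, -1.0, 2.6]
finger_gap: 0.0153
grip_force: 58.8
```

move_arm --targets '[[[0,0,0],[0,0,0],1],[[0,0,-20],[0,0,0],1],[[0,0,-40],[0,0,0],1],[[0,0,-75],[0,0,0],1],[[0,0,-75],[0,0,0],1]]'

```text
clock: 6.28
tcp_pos: [0.5075, -0.2546, 0.2231]
orientation: [0.002, 0.131, 0.991, -0.001]
wrist_force: [-0.5, -0.2, -4.0]
finger_gap: 0.0151
grip_force: 58.7
```

Grip holds (15 mm gap, about 4 N weight). I'll carry it high to just before the rail mouth, turning to the rail's heading.

move_arm --targets '[[[-16,34,0],[0,0,-0.6],1],[[-33,68,0],[0,0,-1.2],1],[[-49,102,0],[0,0,-1.8],1],[[-66,136,0],[0,0,-2.4],1],[[-82,170,0],[0,0,-2.9],1]]'

```text
clock: 6.9
tcp_pos: [0.6296, -0.1099, 0.2186]
orientation: [-0.002, -0.122, 0.992, 0.001]
wrist_force: [-0.3, -0.6, -4.3]
finger_gap: 0.0154
grip_force: 58.9
```

move_arm --targets '[[[0,0,0],[0,0,0],1],[[0,0,0],[0,0,0],1]]'

```text
clock: 7.15
tcp_pos: [0.6289, -0.111, 0.2193]
orientation: [-0.002, -0.121, 0.993, 0.0]
wrist_force: [-0.3, 0.4, -3.6]
finger_gap: 0.0151
grip_force: 59.0
```

Run:
```python
from h import *
to(.631,-.112,.223,193.7)
pic,C,f=wcam();save(pic,"w3");np.savez("w3.npz",C=C,f=f,c=[pic["cx"],pic["cy"]])
for t in ["arm","runner","tab","rail_mouth","roller","clamp","rail"]: print(t,best(env.landmark_of(t,pic)))
pt=env.read_camera("top");save(pt,"top1");ps=env.read_camera("scene");save(ps,"scene1")
for n,P in(("top",pt),("scene",ps)):
    for t in ["runner","rail_mouth","roller","clamp","rail","fitting_b"]: print(n,t,best(env.landmark_of(t,P)))
    np.savez(n+".npz",E=P["extrinsics"],f=210/np.tan(np.radians(P["fovy"]/2)),c=[P["cx"],P["cy"]])
a=cv2.resize(np.ascontiguousarray(pt["pixels"][130:250,160:360,::-1]),(800,480),interpolation=cv2.INTER_CUBIC);cv2.imwrite("pics/top1c.png",a)
```

```text
t 7.15 p [ 0.6289 -0.111   0.2193] shift [-1.8 -1.5 -3.7] turn [ 0.01 -0.02  0.02] F [-0.3  0.4 -3.6] q [-0.3   0.45  0.21  1.34 -0.   -0.54]
arm [([0.5964, -0.1174, 0.1692], 0.85)]
runner []
tab [([0.6338, -0.1092, 0.2349], 0.62)]
rail_mouth [([0.6177, -0.0426, 0.1378], 0.75)]
roller [([0.6019, 0.0183, 0.1524], 0.87)]
clamp []
rail []
top runner []
top rail_mouth [([0.6147, -0.0417, 0.1449], 0.94)]
top roller [([0.6022, 0.0176, 0.1505], 0.81)]
top clamp [([0.5757, 0.1101, 0.1429], 0.74)]
top rail [([0.5868, 0.0724, -0.0009], 0.96)]
top fitting_b [([0.638, -0.2991, 0.0014], 0.57)]
scene runner [([0.6317, -0.1136, 0.1684], 0.62)]
scene rail_mouth [([0.6165, -0.0427, 0.1396], 0.97)]
scene roller [([0.6009, 0.0147, 0.1611], 0.94)]
scene clamp [([0.5784, 0.1137, 0.1391], 0.53), ([0.627, -0.1111, 0.075], 0.5)]
scene rail [([0.5879, 0.072, 0.0007], 0.75)]
scene fitting_b [([0.6696, -0.1683, 0.0003], 0.75), ([0.6342, -0.2945, -0.0009], 0.66)]
```

View pics/w3.png

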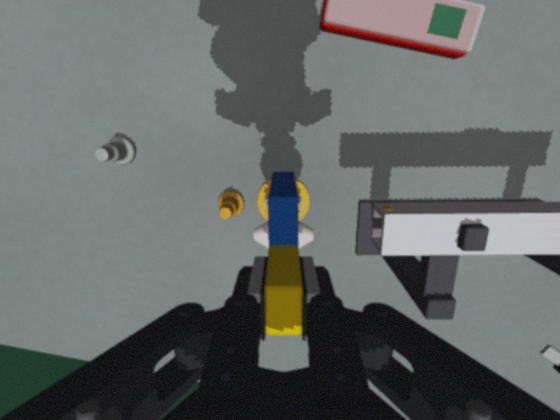

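View pics/top1c.png

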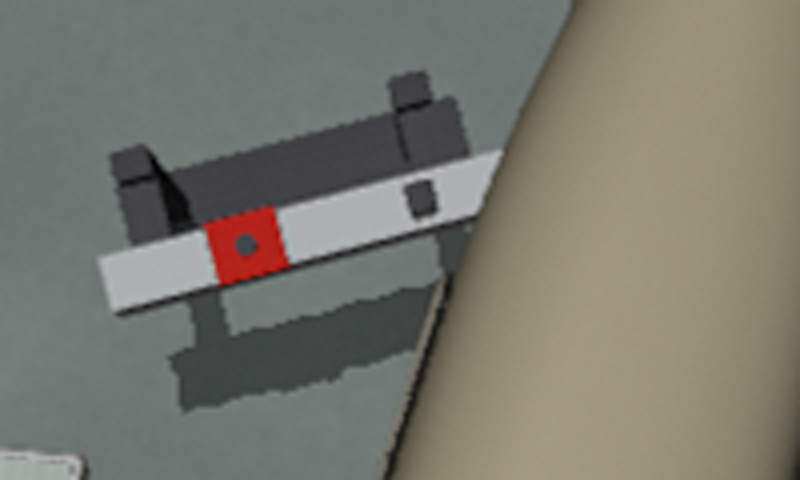

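The wrist view shows the runner's two tips at (254,235) and (314,235). The rail is almost parallel to the image rows: roof edges at rows 213 and 255, mouth at column 357–378, housing at (473,236). In the top crop the stop plate is at (246,245) and the housing at (421,198). Next I fit the roof edges in both views.

Run:
```python
from h import *
def fitedge(g,cols,r0,r1,sgn):
    pts=[]
    for c in cols:
        d=sgn*np.gradient(cv2.GaussianBlur(g,(3,3),0)[r0:r1,c].astype(float));i=int(np.argmax(d))
        if 0<i<len(d)-1:
            a,b,e=d[i-1:i+2];i+=0.5*(a-e)/(a-2*b+e+1e-9)
        pts.append((c,r0+i))
    v=cv2.fitLine(np.float32(pts),cv2.DIST_HUBER,0,.01,.01).ravel();return v
def at(v,c): return np.array([c,v[3]+(c-v[2])*v[1]/v[0]])
z=.1585
# wrist
im=cv2.imread("pics/w3.png");g=cv2.cvtColor(im,cv2.COLOR_BGR2GRAY);w=np.load("w3.npz");P=dict(cx=w["c"][0],cy=w["c"][1]);C=w["C"];f=float(w["f"])
cols=[c for c in range(390,545,3) if not 452<c<495]
e1=fitedge(g,cols,200,225,1);e2=fitedge(g,cols,245,268,-1)
for n,e in(("up",e1),("low",e2)):
    a,b=back(C,f,P,at(e,390),z),back(C,f,P,at(e,540),z);d=b-a
    print("w",n,at(e,390).round(1),at(e,540).round(1),a.round(4),b.round(4),"yaw",np.degrees(np.arctan2(d[1],d[0])).round(2))
m=[(back(C,f,P,at(e1,c),z)+back(C,f,P,at(e2,c),z))/2 for c in(390,540)];print("centre",m[0].round(4),m[1].round(4))
s,p,r=st();tool=lambda X:r.inv().apply(X-p)*1e3
print("rail centre in tool mm",tool(m[0]).round(1),tool(m[1]).round(1))
print("mouth roof end", [tool(back(C,f,P,(u,235),z)).round(1).tolist() for u in(358,372,378,383)])
zr=p[2]-.055
for uv in((254,235),(314,235),(284,228),(284,243)): print("runner",tool(back(C,f,P,uv,zr)).round(1))
# top view
im=cv2.imread("pics/top0.png");t=np.load("top.npz");Ct=np.linalg.inv(t["E"]);P2=dict(cx=t["c"][0],cy=t["c"][1]);f2=float(t["f"])
g=im[:,:,1].astype(np.uint8)
mk=cv2.inRange(cv2.cvtColor(im,cv2.COLOR_BGR2HSV),(0,0,150),(179,60,255));red=cv2.inRange(im,(0,0,120),(70,70,255));mk|=red
mk[:140]=0;mk[225:]=0;mk[:,:170]=0;mk[:,310:]=0;mk=cv2.morphologyEx(mk,cv2.MORPH_CLOSE,np.ones((9,9),np.uint8))
k,l,S,c=cv2.connectedComponentsWithStats(mk);i=1+np.argmax(S[1:,4]);ys,xs=np.nonzero(l==i);rc=cv2.minAreaRect(np.c_[xs,ys].astype(np.float32));b=cv2.boxPoints(rc)
B=np.array([back(Ct,f2,P2,q,z) for q in b]);print("top rect",rc,B[:,:2].round(4).tolist(),"centre",B.mean(0).round(4))
red[:150]=0;red[215:]=0;red[:,310:]=0
ys,xs=np.nonzero(red);print("stop",xs.mean(),ys.mean(),back(Ct,f2,P2,(xs.mean(),ys.mean()),.163).round(4))
```

```text
w up [390.  213.6] [540.  212.4] [ 0.6001 -0.042   0.1585] [0.5745 0.0582 0.1585] yaw 104.3
w low [390.  255.4] [540.  253.9] [ 0.63   -0.0313  0.1585] [0.603  0.0732 0.1585] yaw 104.44
centre [ 0.615  -0.0367  0.1585] [0.5888 0.0657 0.1585]
rail centre in tool mm [-3.5 75.9 62.9] [ -2.6 181.6  62.9]
mouth roof end [[-3.6, 53.3, 62.9], [-3.6, 63.2, 62.9], [-3.6, 67.5, 62.9], [-3.6, 71.0, 62.9]]
runner [ -0.4 -19.2  55. ]
runner [-0.4 21.4 55. ]
runner [ 4.6  1.1 55. ]
runner [-6.3  1.1 55. ]
top rect ((238.41180419921875, 186.6470489501953), (16.00735092163086, 109.14102172851562), 75.96376037597656) [[0.5737, 0.1937], [0.6287, -0.0404], [0.5937, -0.0483], [0.5391, 0.1852]] centre [0.5838 0.0726 0.1585]
stop 221.2046332046332 190.87258687258688 [0.5742 0.1104 0.163 ]
```

move_arm --targets '[[[-2,10,7],[0,0,-0.05],1],[[-3.5,20,14],[0,0,-0.05],1],[[-3.5,33,21],[0,0,-0.05],1],[[-3.5,33,21],[0,0,-0.05],1],[[-3.5,33,21],[0,0,-0.05],1]]'

```text
clock: 8.88
tcp_pos: [0.6254, -0.0782, 0.2006]
orientation: [0.0, -0.125, 0.992, -0.0]
wrist_force: [-0.3, -0.6, -3.2]
finger_gap: 0.0151
grip_force: 59.0
```

Run:
```python
from h import *
to(.6215,-.079,.198,194.4)
s,p,r=st();pic,C,f=wcam();save(pic,"w4")
tool=lambda X:r.inv().apply(X-p)*1e3
g=cv2.GaussianBlur(cv2.cvtColor(pic["pixels"],cv2.COLOR_RGB2GRAY),(3,3),0).astype(float)
# print predicted pixels of the rail roof edges, mouth, runner ends in tool frame
for n,t in(("roofL",(-15.5,60,0)),("roofR",(15.5,60,0)),("roofL2",(-15.5,120,0)),("roofR2",(15.5,120,0))):
    X=p+r.apply(np.array(t)/1e3);X[2]=.1585;print(n,proj(C,f,pic,X).round(1))
for n,t in(("tipb",(0,-20,55)),("tipf",(0,20,55)),("side+",(10,5,55)),("side-",(-10,5,55))):
    print(n,proj(C,f,pic,p+r.apply(np.array(t)/1e3)).round(1))
np.savez("w4.npz",C=C,f=f,c=[pic["cx"],pic["cy"]],p=p,r=r.as_matrix())
a=cv2.resize(np.ascontiguousarray(pic["pixels"][150:300,220:420,::-1]),(800,600),interpolation=cv2.INTER_CUBIC);cv2.imwrite("pics/w4c.png",a)
```

```text
t 8.88 p [ 0.6254 -0.0782  0.2006] shift [3.9 0.2 2.6] turn [-0.  0.  0.] F [-0.3 -0.6 -3.2] q [-0.25  0.43  0.14  1.28 -0.   -0.5 ]
roofL [374.4 260.9]
roofR [378.8 216.2]
roofL2 [465.6 260.9]
roofR2 [474.3 216.2]
tipb [253.9 231.9]
tipf [312.5 231.9]
side+ [290.6 218. ]
side- [290.4 245.4]
```

View pics/w4c.png

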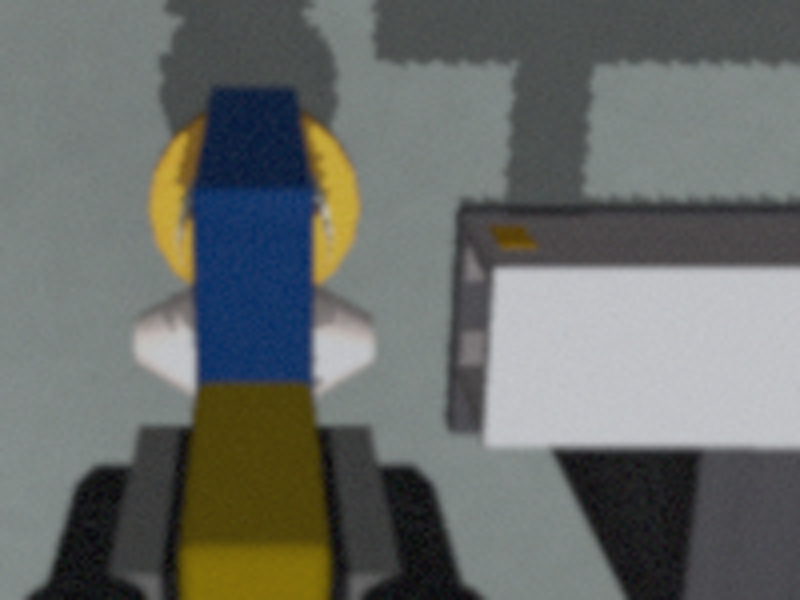

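The crop shows the runner's silhouette centred near full-image row 235.5. The roof edges are at rows 216.5 and 261.8, and the C-arm's outer top edge is at row 196.8. I'll compare these with the projections.

Run:
```python
from h import *
w=np.load("w4.npz");C=w["C"];f=float(w["f"]);P=dict(cx=w["c"][0],cy=w["c"][1]);p=w["p"];r=R.from_matrix(w["r"])
pr=lambda *t:proj(C,f,P,p+r.apply(np.array(t)/1e3)).round(1)
print("arm top edge (meas row 196.8)",pr(38,-8,11),pr(38,8,11),"upright bottom edge",pr(38,0,79))
print("tab back top edge (meas 150+545/4=286?)",pr(11,-7.5,-33),pr(11,7.5,-33))
print("foot",pr(0,-25,143),pr(0,25,143),pr(25,0,143))
print("runner side rows at z55",pr(10,-8,55),pr(-10,-8,55),"tip",pr(0,-20,55),pr(0,20,55))
th=np.linspace(0,2*np.pi,73);q=np.array([pr(10*np.cos(a),-10,55+10*np.sin(a)) for a in th]);print("runner body silhouette rows",q[:,1].min(),q[:,1].max())
print("mouth end roof",[ (u,(r.inv().apply(back(C,f,P,(u,240),.1585)-p)*1e3).round(1).tolist()) for u in(341,)])
print("yellow->",[ (v,(r.inv().apply(back(C,f,P,(385,v),.1585)-p)*1e3).round(1).tolist()) for v in(216.5,261.8)])
s,p2,_=st();print(s["clock"],p2)
to(.6215,-.079,.198,194.4)
```

```text
arm top edge (meas row 196.8) [267.5 193.4] [298.8 193.4] upright bottom edge [283.2 170.5]
tab back top edge (meas 150+545/4=286?) [264.4 285.4] [301.8 285.4]
foot [257.  198.6] [309.4 198.5] [283.2 172.5]
runner side rows at z55 [271.3 218. ] [271.7 245.4] tip [253.9 231.9] [312.5 231.9]
runner body silhouette rows 217.2 246.6
mouth end roof [(341, [-0.6, 37.2, 42.1])]
yellow-> [(216.5, [15.3, 64.0, 42.0]), (261.8, [-16.1, 67.1, 42.0])]
8.925 [ 0.62552935 -0.07848784  0.20074531]
t 8.93 p [ 0.6255 -0.0785  0.2007] shift [4.  0.5 2.7] turn [-0.  0. -0.] F [ 0.3 -0.5 -3.7] q [-0.25  0.43  0.14  1.28 -0.   -0.5 ]
```

Relative to the TCP, the runner sits at x ≈ −2.5 mm and the rail axis at −0.4 mm. I'll shift +2 mm, lower 2.7 mm, then begin entering.

move_arm --targets '[[[2,0,2.7],[0,0,0],1],[[2,0,2.7],[0,0,0],1],[[2,5,2.7],[0,0,0],1],[[2,10,2.7],[0,0,0],1],[[2,10,2.7],[0,0,0],1]]'

```text
clock: 9.55
tcp_pos: [0.6207, -0.0686, 0.1978]
orientation: [0.0, -0.126, 0.992, 0.0]
wrist_force: [-0.2, 0.2, -4.1]
finger_gap: 0.0152
grip_force: 59.0
```

Run:
```python
from h import *
to(.6215,-.079,.198,194.4)
s,p,r=st();pic,C,f=wcam();save(pic,"w5")
a=cv2.resize(np.ascontiguousarray(pic["pixels"][150:300,220:420,::-1]),(800,600),interpolation=cv2.INTER_CUBIC);cv2.imwrite("pics/w5c.png",a)
```

```text
t 9.55 p [ 0.6207 -0.0686  0.1978] shift [  1.9 -10.3  -0.2] turn [-0.  0.  0.] F [-0.2  0.2 -4.1] q [-0.24  0.42  0.12  1.27  0.   -0.49]
```

View pics/w5c.png

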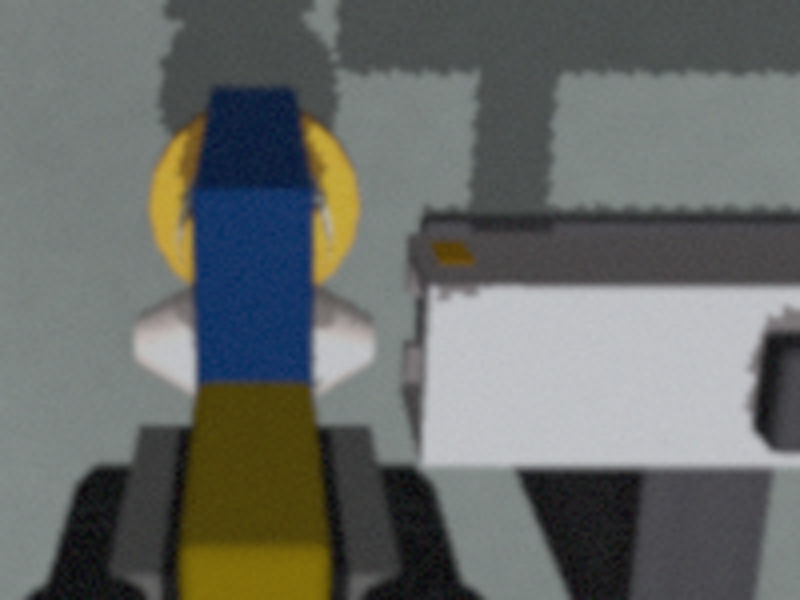

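Alignment is good to about 0.3 mm: the runner's centre is at crop row 342, the roof spans rows 284–467, and the mouth is 6 mm ahead. I'll enter the rail now.

move_arm --targets '[[[0,4,0],[0,0,0],1],[[0,8,0],[0,0,0],1],[[0,12,0],[0,0,0],1],[[0,16,0],[0,0,0],1],[[0,20,0],[0,0,0],1]]'

```text
clock: 10.22
tcp_pos: [0.6158, -0.0495, 0.1977]
orientation: [0.0, -0.125, 0.992, -0.0]
wrist_force: [-0.0, -1.1, -2.6]
finger_gap: 0.0152
grip_force: 59.0
```

move_arm --targets '[[[0,4,0],[0,0,0],1],[[0,8,0],[0,0,0],1],[[0,12,0],[0,0,0],1],[[0,16,0],[0,0,0],1],[[0,20,0],[0,0,0],1]]'

```text
clock: 10.85
tcp_pos: [0.6108, -0.0302, 0.1977]
orientation: [0.0, -0.125, 0.992, -0.0]
wrist_force: [1.0, 0.3, -3.0]
finger_gap: 0.0151
grip_force: 59.0
```

Run:
```python
from h import *
to(.6215,-.079,.198,194.4)
s,p,r=st();print(r.inv().apply(s["wrist_force"]).round(2),np.round(s["ft_torque"],2))
```

```text
t 10.85 p [ 0.6108 -0.0302  0.1977] shift [  1.8 -49.9  -0.3] turn [-0.  0. -0.] F [ 1.   0.3 -3. ] q [-0.18  0.4   0.08  1.26 -0.   -0.43]
[-1.02  0.08  3.03] [-0.01  0.02 -0.03]
```

The runner is in and free of force. I'll continue slowly towards the roller.

move_arm --targets '[[[0,4,0],[0,0,0],1],[[0,8,0],[0,0,0],1],[[0,12,0],[0,0,0],1],[[0,16,0],[0,0,0],1],[[0,20,0],[0,0,0],1]]'

```text
clock: 11.48
tcp_pos: [0.6059, -0.0108, 0.1977]
orientation: [0.0, -0.125, 0.992, -0.0]
wrist_force: [-0.2, 0.2, -3.3]
finger_gap: 0.0153
grip_force: 59.0
```

move_arm --targets '[[[0,3,0],[0,0,0],1],[[0,6,0],[0,0,0],1],[[0,9,0],[0,0,0],1],[[0,12,0],[0,0,0],1],[[0,15,0],[0,0,0],1]]'

```text
clock: 12.1
tcp_pos: [0.6023, 0.0029, 0.1975]
orientation: [-0.0, -0.125, 0.992, -0.001]
wrist_force: [-0.0, -1.0, -3.2]
finger_gap: 0.0152
grip_force: 59.1
```

move_arm --targets '[[[0,3,0],[0,0,0],1],[[0,6,0],[0,0,0],1],[[0,9,0],[0,0,0],1],[[0,12,0],[0,0,0],1],[[0,15,0],[0,0,0],1]]'

```text
clock: 12.72
tcp_pos: [0.5981, 0.0183, 0.1974]
orientation: [-0.0, -0.125, 0.992, 0.0]
wrist_force: [1.1, -2.6, -8.2]
finger_gap: 0.0156
grip_force: 58.6
```

Run:
```python
from h import *
to(.6215,-.079,.198,194.4)
s,p,r=st();print(r.inv().apply(s["wrist_force"]).round(2),np.round(s["ft_torque"],2))
```

```text
t 12.72 p [0.5981 0.0183 0.1974] shift [   1.6 -100.    -0.6] turn [ 0. -0. -0.] F [ 1.1 -2.6 -8.2] q [-0.1   0.37  0.04  1.25 -0.   -0.35]
[-0.39 -2.75  8.16] [-0.79 -0.17  0.03]
```

The roller is pressing on top of the runner (about 5 N down), as expected. Pressing on past it.

move_arm --targets '[[[0,3,0],[0,0,0],1],[[0,6,0],[0,0,0],1],[[0,9,0],[0,0,0],1],[[0,12,0],[0,0,0],1],[[0,15,0],[0,0,0],1]]'

```text
clock: 13.35
tcp_pos: [0.5947, 0.0332, 0.1979]
orientation: [0.0, -0.125, 0.992, 0.0]
wrist_force: [-0.4, -0.1, -3.5]
finger_gap: 0.0149
grip_force: 59.1
```

move_arm --targets '[[[0,4,0],[0,0,0],1],[[0,8,0],[0,0,0],1],[[0,12,0],[0,0,0],1],[[0,16,0],[0,0,0],1],[[0,20,0],[0,0,0],1]]'

```text
clock: 13.98
tcp_pos: [0.5897, 0.0522, 0.1977]
orientation: [0.0, -0.125, 0.992, -0.0]
wrist_force: [-0.3, -0.2, -4.0]
finger_gap: 0.0153
grip_force: 59.3
```

move_arm --targets '[[[0,5,0],[0,0,0],1],[[0,10,0],[0,0,0],1],[[0,15,0],[0,0,0],1],[[0,20,0],[0,0,0],1],[[0,25,0],[0,0,0],1]]'

```text
clock: 14.6
tcp_pos: [0.5835, 0.0765, 0.1977]
orientation: [0.0, -0.125, 0.992, -0.0]
wrist_force: [0.3, -0.9, -3.5]
finger_gap: 0.0154
grip_force: 59.3
```

Run:
```python
from h import *
to(.6215,-.079,.198,194.4)
s,p,r=st();print(r.inv().apply(s["wrist_force"]).round(2),np.round(s["ft_torque"],2))
```

```text
t 14.6 p [0.5835 0.0765 0.1977] shift [   1.8 -160.    -0.3] turn [-0.  0. -0.] F [ 0.3 -0.9 -3.5] q [-0.01  0.35  0.02  1.24 -0.   -0.26]
[-0.04 -0.91  3.49] [-0.03  0.02 -0.  ]
```

The runner is past the catch, with its centre about 123 mm inside. I'll lower the grip so the tab can yield in the pads, then feel for the buffer in small steps.

move_arm --targets '[[[0,2,0],[0,0,0],1],[[0,4,0],[0,0,0],1],[[0,6,0],[0,0,0],1],[[0,7,0],[0,0,0],1],[[0,7,0],[0,0,0],1]]' --squeeze 22

```text
clock: 15.22
tcp_pos: [0.5818, 0.0829, 0.1977]
orientation: [-0.0, -0.125, 0.992, -0.0]
wrist_force: [-0.5, -0.1, -4.2]
finger_gap: 0.0152
grip_force: 59.3
```

move_arm --targets '[[[0,1,0],[0,0,0],1],[[0,2,0],[0,0,0],1],[[0,2.5,0],[0,0,0],1],[[0,2.5,0],[0,0,0],1]]'

```text
clock: 15.72
tcp_pos: [0.5812, 0.0853, 0.1977]
orientation: [0.0, -0.125, 0.992, -0.0]
wrist_force: [-1.0, -0.2, -3.5]
finger_gap: 0.0148
grip_force: 59.3
```

move_arm --targets '[[[0,0.8,0],[0,0,0],1],[[0,1.5,0],[0,0,0],1],[[0,1.5,0],[0,0,0],1]]' --squeeze 22

```text
clock: 16.1
tcp_pos: [0.5808, 0.0868, 0.1977]
orientation: [0.0, -0.125, 0.992, -0.0]
wrist_force: [0.1, 0.2, -4.5]
finger_gap: 0.0152
grip_force: 59.3
```

move_arm --targets '[[[0,0.8,0],[0,0,0],1],[[0,1.5,0],[0,0,0],1],[[0,1.5,0],[0,0,0],1]]'

```text
clock: 16.48
tcp_pos: [0.5804, 0.0883, 0.1977]
orientation: [-0.0, -0.125, 0.992, -0.0]
wrist_force: [0.4, 0.4, -3.1]
finger_gap: 0.0149
grip_force: 59.3
```

move_arm --targets '[[[0,0.8,0],[0,0,0],1],[[0,1.5,0],[0,0,0],1],[[0,1.5,0],[0,0,0],1]]'

```text
clock: 16.85
tcp_pos: [0.5801, 0.0897, 0.1977]
orientation: [0.0, -0.125, 0.992, -0.0]
wrist_force: [0.8, -0.2, -4.2]
finger_gap: 0.0153
grip_force: 59.3
```

move_arm --targets '[[[0,0.8,0],[0,0,0],1],[[0,1.5,0],[0,0,0],1],[[0,1.5,0],[0,0,0],1]]'

```text
clock: 17.23
tcp_pos: [0.5797, 0.0912, 0.1977]
orientation: [0.0, -0.125, 0.992, -0.0]
wrist_force: [0.7, -0.2, -5.0]
finger_gap: 0.0152
grip_force: 59.3
```

move_arm --targets '[[[0,0.8,0],[0,0,0],1],[[0,1.5,0],[0,0,0],1],[[0,1.5,0],[0,0,0],1]]'

```text
clock: 17.6
tcp_pos: [0.5793, 0.0926, 0.1977]
orientation: [-0.0, -0.125, 0.992, -0.0]
wrist_force: [-0.3, 0.3, -2.6]
finger_gap: 0.0149
grip_force: 59.3
```

move_arm --targets '[[[0,0.8,0],[0,0,0],1],[[0,1.5,0],[0,0,0],1],[[0,1.5,0],[0,0,0],1]]'

```text
clock: 17.98
tcp_pos: [0.579, 0.0941, 0.1977]
orientation: [0.0, -0.125, 0.992, -0.0]
wrist_force: [-0.2, -0.1, -4.1]
finger_gap: 0.015
grip_force: 59.3
```

move_arm --targets '[[[0,0.8,0],[0,0,0],1],[[0,1.5,0],[0,0,0],1],[[0,1.5,0],[0,0,0],1]]'

```text
clock: 18.35
tcp_pos: [0.5786, 0.0956, 0.1977]
orientation: [0.0, -0.125, 0.992, -0.0]
wrist_force: [0.3, 0.2, -3.6]
finger_gap: 0.0149
grip_force: 59.3
```

move_arm --targets '[[[0,0.8,0],[0,0,0],1],[[0,1.5,0],[0,0,0],1],[[0,1.5,0],[0,0,0],1]]'

```text
clock: 18.73
tcp_pos: [0.5782, 0.097, 0.1977]
orientation: [0.0, -0.125, 0.992, -0.0]
wrist_force: [-0.1, -0.1, -3.3]
finger_gap: 0.0154
grip_force: 59.3
```

move_arm --targets '[[[0,0.8,0],[0,0,0],1],[[0,1.5,0],[0,0,0],1],[[0,1.5,0],[0,0,0],1]]'

```text
clock: 19.1
tcp_pos: [0.5779, 0.0984, 0.1977]
orientation: [0.0, -0.125, 0.992, -0.0]
wrist_force: [-0.0, 0.3, -3.7]
finger_gap: 0.0151
grip_force: 59.3
```

move_arm --targets '[[[0,0.8,0],[0,0,0],1],[[0,1.5,0],[0,0,0],1],[[0,1.5,0],[0,0,0],1]]'

```text
clock: 19.48
tcp_pos: [0.5775, 0.0999, 0.1977]
orientation: [0.0, -0.125, 0.992, -0.0]
wrist_force: [-0.1, -0.1, -2.9]
finger_gap: 0.0155
grip_force: 59.3
```

move_arm --targets '[[[0,0.8,0],[0,0,0],1],[[0,1.5,0],[0,0,0],1],[[0,1.5,0],[0,0,0],1]]'

```text
clock: 19.85
tcp_pos: [0.5771, 0.1014, 0.1977]
orientation: [0.0, -0.125, 0.992, -0.0]
wrist_force: [0.4, 0.2, -2.3]
finger_gap: 0.0153
grip_force: 59.3
```

move_arm --targets '[[[0,0.8,0],[0,0,0],1],[[0,1.5,0],[0,0,0],1],[[0,1.5,0],[0,0,0],1]]'

```text
clock: 20.23
tcp_pos: [0.5767, 0.1028, 0.1977]
orientation: [-0.0, -0.125, 0.992, -0.0]
wrist_force: [-0.6, -0.9, -4.4]
finger_gap: 0.0154
grip_force: 59.3
```

move_arm --targets '[[[0,0.6,0],[0,0,0],1],[[0,1.2,0],[0,0,0],1],[[0,1.2,0],[0,0,0],1]]'

```text
clock: 20.6
tcp_pos: [0.5764, 0.104, 0.1977]
orientation: [0.0, -0.125, 0.992, -0.0]
wrist_force: [-0.6, 0.5, -3.7]
finger_gap: 0.0152
grip_force: 59.3
```

move_arm --targets '[[[0,0.8,0],[0,0,0],1],[[0,1.5,0],[0,0,0],1],[[0,1.5,0],[0,0,0],1]]'

```text
clock: 20.98
tcp_pos: [0.576, 0.1055, 0.1977]
orientation: [-0.0, -0.125, 0.992, -0.0]
wrist_force: [0.2, 0.1, -3.9]
finger_gap: 0.0152
grip_force: 59.3
```

move_arm --targets '[[[0,0.8,0],[0,0,0],1],[[0,1.5,0],[0,0,0],1],[[0,1.5,0],[0,0,0],1]]'

```text
clock: 21.35
tcp_pos: [0.5757, 0.1069, 0.1977]
orientation: [0.0, -0.125, 0.992, -0.0]
wrist_force: [0.1, 0.1, -3.2]
finger_gap: 0.0155
grip_force: 59.3
```

move_arm --targets '[[[0,0.8,0],[0,0,0],1],[[0,1.5,0],[0,0,0],1],[[0,1.5,0],[0,0,0],1]]'

```text
clock: 21.72
tcp_pos: [0.5753, 0.1084, 0.1977]
orientation: [-0.0, -0.125, 0.992, -0.0]
wrist_force: [-0.1, 0.3, -3.7]
finger_gap: 0.0151
grip_force: 59.3
```

move_arm --targets '[[[0,0.8,0],[0,0,0],1],[[0,1.5,0],[0,0,0],1],[[0,1.5,0],[0,0,0],1]]'

```text
clock: 22.1
tcp_pos: [0.575, 0.1098, 0.1977]
orientation: [0.0, -0.125, 0.992, -0.0]
wrist_force: [0.1, 0.5, -3.3]
finger_gap: 0.0151
grip_force: 59.3
```

move_arm --targets '[[[0,0.8,0],[0,0,0],1],[[0,1.5,0],[0,0,0],1],[[0,1.5,0],[0,0,0],1]]'

```text
clock: 22.48
tcp_pos: [0.5746, 0.1112, 0.1977]
orientation: [0.0, -0.125, 0.992, -0.0]
wrist_force: [0.4, -0.6, -2.9]
finger_gap: 0.015
grip_force: 59.3
```

move_arm --targets '[[[0,0.8,0],[0,0,0],1],[[0,1.5,0],[0,0,0],1],[[0,1.5,0],[0,0,0],1]]'

```text
clock: 22.85
tcp_pos: [0.5742, 0.1127, 0.1977]
orientation: [0.0, -0.125, 0.992, -0.0]
wrist_force: [0.6, -0.1, -3.9]
finger_gap: 0.0149
grip_force: 59.3
```

move_arm --targets '[[[0,0.8,0],[0,0,0],1],[[0,1.5,0],[0,0,0],1],[[0,1.5,0],[0,0,0],1]]'

```text
clock: 23.22
tcp_pos: [0.5738, 0.1142, 0.1977]
orientation: [-0.0, -0.125, 0.992, -0.0]
wrist_force: [1.2, -0.2, -3.6]
finger_gap: 0.0151
grip_force: 59.3
```

move_arm --targets '[[[0,0.8,0],[0,0,0],1],[[0,1.5,0],[0,0,0],1],[[0,1.5,0],[0,0,0],1]]'

```text
clock: 23.6
tcp_pos: [0.5735, 0.1156, 0.1977]
orientation: [0.0, -0.125, 0.992, -0.0]
wrist_force: [-0.3, 0.0, -4.1]
finger_gap: 0.0156
grip_force: 59.3
```

move_arm --targets '[[[0,0.8,0],[0,0,0],1],[[0,1.5,0],[0,0,0],1],[[0,1.5,0],[0,0,0],1]]'

```text
clock: 23.98
tcp_pos: [0.5731, 0.1171, 0.1977]
orientation: [0.0, -0.125, 0.992, -0.0]
wrist_force: [-0.4, 0.2, -3.4]
finger_gap: 0.0157
grip_force: 59.3
```

move_arm --targets '[[[0,0.8,0],[0,0,0],1],[[0,1.5,0],[0,0,0],1],[[0,1.5,0],[0,0,0],1]]'

```text
clock: 24.35
tcp_pos: [0.5727, 0.1185, 0.1977]
orientation: [0.0, -0.125, 0.992, -0.0]
wrist_force: [0.2, -0.4, -3.0]
finger_gap: 0.0154
grip_force: 59.4
```

move_arm --targets '[[[0,0.8,0],[0,0,0],1],[[0,1.5,0],[0,0,0],1],[[0,1.5,0],[0,0,0],1]]'

```text
clock: 24.72
tcp_pos: [0.5726, 0.1193, 0.1977]
orientation: [0.0, -0.125, 0.992, -0.001]
wrist_force: [1.0, -2.4, -2.9]
finger_gap: 0.0155
grip_force: 59.3
```

Contact: about 2.6 N against the motion. Pressing further in small steps.

move_arm --targets '[[[0,0.5,0],[0,0,0],1],[[0,0.8,0],[0,0,0],1],[[0,0.8,0],[0,0,0],1],[[0,0.8,0],[0,0,0],1]]'

```text
clock: 25.22
tcp_pos: [0.5724, 0.1198, 0.1978]
orientation: [0.0, -0.125, 0.992, -0.001]
wrist_force: [1.3, -6.4, -3.3]
finger_gap: 0.0154
grip_force: 59.2
```

Run:
```python
from h import *
for _ in range(3):
    s,p,r=st();print(s["clock"],p.round(5),r.inv().apply(s["wrist_force"]).round(2),np.round(s["ft_torque"],2),r.as_rotvec().round(4));env.read_camera("top")
```

```text
25.225 [0.57244 0.11979 0.19779] [ 0.32 -6.52  3.31] [-1.47 -0.24  0.02] [-3.9230e-01  3.1167e+00 -3.1000e-03]
25.275 [0.57245 0.11977 0.19779] [ 0.21 -5.9   4.18] [-1.48 -0.27  0.02] [-3.9230e-01  3.1167e+00 -3.1000e-03]
25.325 [0.57245 0.1198  0.19776] [-0.1  -5.78  3.93] [-1.47 -0.33 -0.03] [-3.9230e-01  3.1167e+00 -3.0000e-03]
```

move_arm --targets '[[[0,0.5,0],[0,0,0],1],[[0,0.9,0],[0,0,0],1],[[0,0.9,0],[0,0,0],1],[[0,0.9,0],[0,0,0],1],[[0,0.9,0],[0,0,0],1]]'

```text
clock: 26.0
tcp_pos: [0.5724, 0.1202, 0.1978]
orientation: [0.0, -0.125, 0.992, -0.001]
wrist_force: [1.4, -7.0, -3.8]
finger_gap: 0.0156
grip_force: 59.2
```

Run:
```python
from h import *
for _ in range(5):
    s,p,r=st();print(s["clock"],p.round(5),r.inv().apply(s["wrist_force"]).round(2),np.round(s["ft_torque"],2));env.read_camera("top")
```

```text
26.0 [0.57237 0.12017 0.19782] [ 0.38 -7.13  3.79] [-1.82 -0.34 -0.03]
26.05 [0.57235 0.12015 0.19781] [-0.37 -5.32  2.76] [-1.87 -0.42 -0.  ]
26.1 [0.57238 0.12014 0.19782] [ 0.59 -6.93  3.87] [-1.84 -0.38  0.02]
26.15 [0.57237 0.12015 0.19783] [ 1.36 -6.87  3.24] [-1.88 -0.35 -0.02]
26.2 [0.57237 0.12014 0.19783] [-0.41 -6.6   3.14] [-1.79 -0.34 -0.01]
```

move_arm --targets '[[[0,0.6,0],[0,0,0],1],[[0,1.2,0],[0,0,0],1],[[0,1.2,0],[0,0,0],1],[[0,1.2,0],[0,0,0],1]]'

```text
clock: 26.75
tcp_pos: [0.5723, 0.1206, 0.1979]
orientation: [0.0, -0.125, 0.992, -0.002]
wrist_force: [1.8, -9.9, -3.1]
finger_gap: 0.0152
grip_force: 59.2
```

Run:
```python
from h import *
F=[]
for _ in range(5):
    s,p,r=st();F.append(np.r_[r.inv().apply(s["wrist_force"]),s["ft_torque"]]);env.read_camera("top")
print(s["clock"],p.round(5),np.mean(F,0).round(2),s["finger_gap"])
```

```text
26.95 [0.57226 0.12066 0.19786] [ 0.41 -9.28  3.67 -2.34 -0.43  0.01] 0.015180277316492427
```

move_arm --targets '[[[0,0.4,0],[0,0,0],1],[[0,0.4,0],[0,0,0],1],[[0,0.4,0],[0,0,0],1],[[0,0.4,0],[0,0,0],1],[[0,0.4,0],[0,0,0],1]]'

```text
clock: 27.62
tcp_pos: [0.5722, 0.1208, 0.1979]
orientation: [0.0, -0.124, 0.992, -0.002]
wrist_force: [1.9, -9.7, -3.8]
finger_gap: 0.0151
grip_force: 59.2
```

Run:
```python
from h import *
F=[]
for _ in range(6):
    s,p,r=st();F.append(np.r_[r.inv().apply(s["wrist_force"]),s["ft_torque"]]);env.read_camera("top")
print(s["clock"],p.round(5),np.mean(F,0).round(2),s["finger_gap"])
```

```text
27.875 [0.57223 0.1208  0.19789] [ 0.48 -9.73  3.56 -2.5  -0.49  0.01] 0.015375296903056751
```

Pressed at about 10 N for 0.8 s. Now I ease back to a light touch, lower the runner onto the slot edges and check the forces.

move_arm --targets '[[[0,-0.7,0.3],[0,0,0],1],[[0,-1.4,0.6],[0,0,0],1],[[0,-2.1,0.9],[0,0,0],1],[[0,-2.8,1.2],[0,0,0],1],[[0,-2.8,1.2],[0,0,0],1]]'

```text
clock: 28.55
tcp_pos: [0.5727, 0.1197, 0.1972]
orientation: [0.001, -0.125, 0.992, -0.001]
wrist_force: [0.3, -4.9, -2.0]
finger_gap: 0.0153
grip_force: 59.8
```

Run:
```python
from h import *
F=[]
for _ in range(5):
    s,p,r=st();F.append(np.r_[r.inv().apply(s["wrist_force"]),s["ft_torque"]]);env.read_camera("top")
print(s["clock"],p.round(5),np.mean(F,0).round(2),s["finger_gap"],s["orientation"])
```

```text
28.75 [0.57268 0.11969 0.19718] [ 1.32 -5.09  0.67 -1.34 -0.08  0.01] 0.015500900791387308 [ 5.87732783e-04 -1.24945082e-01  9.92163173e-01 -7.86873552e-04]
```

move_arm --targets '[[[0,-0.5,0],[0,0,0],1],[[0,-1,0],[0,0,0],1],[[0,-1.5,0],[0,0,0],1],[[0,-1.5,0],[0,0,0],1]]'

```text
clock: 29.3
tcp_pos: [0.5728, 0.1192, 0.1967]
orientation: [0.0, -0.125, 0.992, 0.0]
wrist_force: [1.0, -2.6, 0.0]
finger_gap: 0.0154
grip_force: 59.8
```

Run:
```python
from h import *
F=[]
for _ in range(5):
    s,p,r=st();F.append(np.r_[r.inv().apply(s["wrist_force"]),s["ft_torque"]]);env.read_camera("top")
print(s["clock"],p.round(5),np.mean(F,0).round(2),s["finger_gap"],s["orientation"])
```

```text
29.5 [0.5728  0.11914 0.19668] [ 0.49 -2.44 -0.34 -0.64 -0.2  -0.02] 0.015145077224085268 [ 3.01127713e-04 -1.25286261e-01  9.92120582e-01  1.14589644e-04]
```

move_arm --targets '[[[0,-0.5,0],[0,0,0],1],[[0,-0.8,0],[0,0,0],1],[[0,-0.8,0],[0,0,0],1],[[0,-0.8,0],[0,0,0],1]]'

```text
clock: 30.05
tcp_pos: [0.5728, 0.1186, 0.1965]
orientation: [0.0, -0.125, 0.992, 0.0]
wrist_force: [0.8, 0.7, 1.1]
finger_gap: 0.015
grip_force: 60.0
```

move_arm --targets '[[[0,0,0],[0,0,0],0.55],[[0,0,0],[0,0,0],0.5],[[0,0,0],[0,0,0],0.4],[[0,0,0],[0,0,0],0.2]]'

```text
clock: 30.55
tcp_pos: [0.5727, 0.1181, 0.1964]
orientation: [-0.0, -0.125, 0.992, -0.0]
wrist_force: [-0.7, 0.5, -0.6]
finger_gap: 0.0338
grip_force: 0.0
```

Run:
```python
from h import *
s,p,r=st();pic,C,f=wcam();save(pic,"w6")
print(s["clock"],p.round(5),np.round(s["wrist_force"],2),s["finger_gap"],s["grip_force"])
print(best(env.landmark_of("tab",pic)))
```

```text
30.55 [0.57273 0.1181  0.19641] [-0.71  0.45 -0.56] 0.03384401508898961 0.0
[]
```

View pics/w6.png

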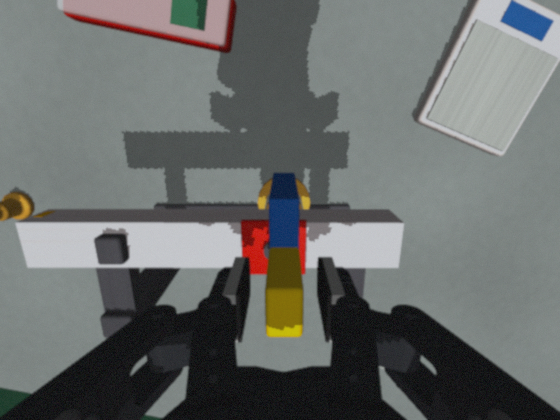

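The view shows the tab at (284,300), upright and free between the open fingers, with the hanger by the red stop plate. I'll retract straight up.

move_arm --targets '[[[0,0,0],[0,0,0],-0.2],[[0,0,-10],[0,0,0],-0.2],[[0,0,-30],[0,0,0],-0.2],[[0,0,-60],[0,0,0],-0.2],[[0,0,-90],[0,0,0],-0.2]]'

```text
clock: 31.28
tcp_pos: [0.5728, 0.1182, 0.2881]
orientation: [0.0, -0.125, 0.992, -0.0]
wrist_force: [-0.7, 0.6, -0.5]
finger_gap: 0.0515
grip_force: 0.0
```

move_arm --targets '[[[0,0,0],[0,0,0],-0.2],[[0,0,0],[0,0,0],-0.2],[[0,0,0],[0,0,0],-0.2],[[0,0,0],[0,0,0],-0.2]]'

```text
clock: 31.78
tcp_pos: [0.5724, 0.1181, 0.2855]
orientation: [-0.001, -0.125, 0.992, -0.0]
wrist_force: [0.3, 0.0, 0.4]
finger_gap: 0.0515
grip_force: 0.0
```

Run:
```python
from h import *
def yel(pic):
    m=cv2.inRange(cv2.cvtColor(pic["pixels"],cv2.COLOR_RGB2HSV),(22,150,90),(34,255,255));n,l,S,c=cv2.connectedComponentsWithStats(m);return [(c[i].round(1).tolist(),int(S[i][4])) for i in range(1,n) if S[i][4]>80]
s,p,r=st();print(s["clock"],p.round(4),s["finger_gap"])
for _ in range(4):
    pic,C,f=wcam();print(yel(pic))
print("tab",best(env.landmark_of("tab",pic)))
a=pic["pixels"];b=env.read_camera("scene");print(best(env.landmark_of("tab",b)),best(env.landmark_of("runner",b)))
cv2.imwrite("pics/fin.png",cv2.resize(np.vstack([a,b["pixels"]])[:,:,::-1],(440,600+0)))
```

```text
31.775 [0.5724 0.1181 0.2855] 0.05147507042957876
[([283.4, 234.4], 703)]
[([283.4, 233.8], 695)]
[([283.4, 233.5], 705)]
[([283.5, 233.5], 705)]
tab [([0.5739, 0.1191, 0.2129], 0.86)]
[([0.5735, 0.1152, 0.2168], 0.94)] [([0.5778, 0.1181, 0.1421], 0.95)]
```

View pics/fin.png

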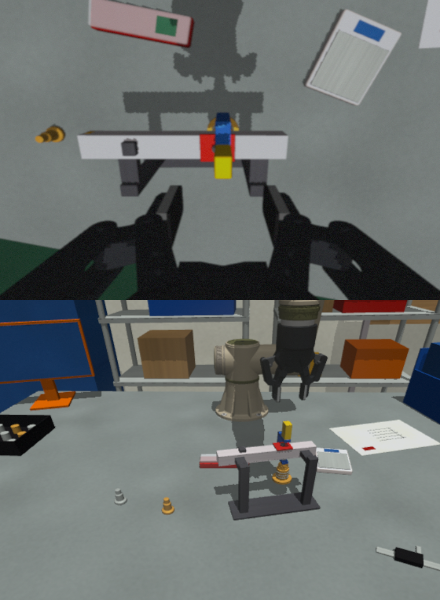

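The final views show the hanger upright and still in the rail beside the red stop, with the tab steady at (283,234). The red case, scale and fittings are where they were. Handing in.

```bash
python3 -c "
from workcell import env
print(env.hand_in())"
```

```text
the job is handed in; nothing more can be done
None
```

I slid the hanger past the catch to the buffer, pressed it there with about 10 N for nearly a second, and left it hanging still. The force readings suggest it rests within about 0.5 mm of the buffer. The case, scale and fittings were untouched, and the job is handed in; no verdict came back.

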